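# Unstack the pulley set into its parts dishes

### The job

The parts of a pulley drive stand stacked on the bench: hex nut on collar on small pulley on big pulley. Take the stack apart and set each part in its own dish, matched by size - big pulley in the largest dish, small pulley in the second largest, collar in the third, nut in the smallest - each lying flat inside the rim, set down rather than dropped. Do not disturb the yellow key or the tray of spark plugs.

Things in the scene. Friction and masses are not known exactly. Their poses are not given: they have to be found in the camera images.
- big_pulley: cast aluminium V-belt pulley, the bottom of the stack: solid disc 68 mm across, 24 mm thick, V-groove 7 mm deep round the middle between two 6 mm flanges; dark bore mark on top. Stands flat on the bench. 0.14 to 0.28 kg. Origin: centre of its underside; z up along its axis.
- small_pulley: cast aluminium V-belt pulley, second from the bottom, lying loose on the big pulley: solid disc 52 mm across, 22 mm thick, V-groove 6 mm deep between two 6 mm flanges; dark bore mark on top. 0.08 to 0.15 kg. Origin: centre of its underside; z up along its axis.
- collar: dark steel shaft collar, third from the bottom, lying loose on the small pulley: plain solid disc 38 mm across, 18 mm thick, dark bore mark on top. 0.08 to 0.17 kg. Origin: centre of its underside; z up along its axis.
- nut: bright steel hexagon nut, top of the stack, lying loose on the collar: 24 mm across flats (27.7 mm across corners), 18 mm thick, dark bore mark on top. 0.04 to 0.08 kg. Origin: centre of its underside; z up along its axis; its x axis is square to one pair of flats (the others at 60 degree steps).
- dish_l: fixed shallow round dish of dark wood lined with thin grey felt, the largest of the four: recess 86 mm across, 96 mm across over its rim. Underside on the bench; recess floor 5 mm above the bench, rim top 9 mm above the bench (rim 5 mm wide, 4 mm high inside). Place of the big pulley. Origin: centre of its underside; z up.
- dish_m: fixed shallow round dish of dark wood lined with thin grey felt, the second largest of the four: recess 70 mm across, 80 mm across over its rim. Underside on the bench; recess floor 5 mm above the bench, rim top 9 mm above the bench (rim 5 mm wide, 4 mm high inside). Place of the small pulley. Origin: centre of its underside; z up.
- dish_s: fixed shallow round dish of dark wood lined with thin grey felt, the third largest of the four: recess 56 mm across, 66 mm across over its rim. Underside on the bench; recess floor 5 mm above the bench, rim top 9 mm above the bench (rim 5 mm wide, 4 mm high inside). Place of the collar. Origin: centre of its underside; z up.
- dish_xs: fixed shallow round dish of dark wood lined with thin grey felt, the smallest of the four: recess 42 mm across, 52 mm across over its rim. Underside on the bench; recess floor 5 mm above the bench, rim top 9 mm above the bench (rim 5 mm wide, 4 mm high inside). Place of the nut. Origin: centre of its underside; z up.
- key: yellow plastic ignition key lying loose on the bench, 67 mm long, 9 mm thick; leave it alone. Origin: centre of its round head (28 mm across), underside; blade points along its x.
- plug_tray: loose aluminium tray 84 x 56 mm, 14 mm high, with two nickel spark plugs lying in it (23 mm high in all); leave it alone. Origin: centre of its underside; long side along its x.
Not all that is in view belongs to the job. Leave any red look-alike of the dish_l alone.

How it is judged:
By the outcome, as a careful person would: the job done as asked, in the order asked, and still so for the second after the job is handed in, with the robot touching nothing.
It also fails if it takes over 91 s, if anything falls off the work surface, if the arm or the gripper's body presses on something with over 40 N, if the wrist force passes 120 N, or if a joint passes its speed limit or range.

### The arm

A 6-joint arm with a two-finger parallel gripper is mounted at the origin on the work surface. World frame = base frame: x ahead of the robot, y to its left, z up, the work surface at z = 0. Lengths are in m, angles in rad, forces in N, time in s.
With the tool pointing down it reaches from about 0.35 to 0.85 m from the base axis. Payload 8.1 kg.
Tool frame: the origin (TCP) lies midway between the tips of the shut fingers; the grasp point (between the pads) lies 19 mm behind it; z points along the fingers, y is the direction in which the jaws open and shut (so a half turn about z gives the same grasp; the last joint's range is limited). The gripper opens to 93 mm and grips with 3 to 60 N. Pads are 15 mm wide; open, the fingers measure 128 mm over their backs; the gripper's body (75 mm by 188 mm) begins 65 mm behind the grasp point.
Start: joints at [-1.36, 0.13, 1.488, -0, 1.523, -0.085], TCP at [0.175, -0.574, 0.219] pointing down, gripper open.
Joint ranges: [-2.96, 2.96], [-0.89, 2.26], [0.02, 2.5], [-1.34, 4.48], [0, 2.73], [-2.66, 2.66]. Speed limits (rad/s): [2.39, 2.39, 2.79, 3.14, 3.14, 3.14].

### API

Orientations are given as a unit quaternion [x, y, z, w].
In Python, from rig import r gives the robot as it stands.
- The arm moves only by the tool jog_arm, never from a script. Its argument "plan" is a list of rows, each a list of 5 numbers: the shift along the tool's x, y, z in mm, then the turn about the tool's z in degrees, then the finger opening in mm, from 0 to 93. In form: [[x, y, z, roll, jaw], ...]. A call has 1 to 5 rows; each row is the pose to reach, as a shift and turn from the pose commanded when the call began, along the tool's axes at that moment; what a row does not reach only later rows make up. A row lasts 1/10 s, in which the tool goes at most 50 mm and 8.59 degrees, less where a joint would pass 70% of its speed; a pose out of reach is approached as far as the arm can. A call with a gripper value outside its range is refused whole. The fingers move at their own pace and stop on an object; "force" is the grip in N (left out, the last holds). Time passes only in rows, so rows that repeat a pose let the fingers close. It gives the time, the measured TCP pose, the force and the opening at its end, in the units of the state.
- r.state(): the state, without advancing time (a new reading comes with each control period).
- r.grab_frame(name): name is "scene" or "side" or "wrist"; returns the picture (384x512x3 uint8, red, green, blue); there is no depth.
- r.calibration(name): a dict with "mtx" (3x3 intrinsics, pixels), "cam_to_world" (4x4, takes a point from camera to world coordinates); the wrist camera has in their place "hand_eye" (4x4, takes a point from camera to tool coordinates, whose origin is the TCP and whose axes are the flange's). Camera axes: x right, y down, z forward; pixel columns grow to the right and rows downward; lengths in m; the calibration is good to about 2 mm. A picture is of the moment at which its call begins: read the wrist's pose just before it. calibration takes no time and is no camera call.
- r.close_job(): hands the job in, once; it reports no verdict.
Trained networks look in the newest picture that a camera, given by its name, has taken for a name from the list of things; names that differ only in an ending like _2 or _b are one class to them, and where a whole thing is asked for, a point or a joint stands for the part that bears it (a point fixed in the world has none). Each returns a list of dicts, best first, with "score" (0 to 1); they miss things now and then, are a little off and sometimes report something else, mostly with a low value. They report only what shows in the picture. A call takes as long as a camera call. They do not tell look-alikes from the thing itself.
- r.trace(camera, target): "pixels" (384x512 bool, what is visible of it) and "bbox" ([left, top, right, bottom] in pixels, round what is visible of it).
- r.tip_of(camera, target): "position" ([column, row] in pixels: a listed point, or the origin of a listed thing).
The state is a dict: "clock": time; "joint_positions": joint angles; "joint_velocities": joint speeds; "joint_efforts": joint torques, N m; "position": TCP position; "tcp_rot": TCP orientation; "force": force on the tool from outside, world axes, zero at the start; "moment": the same for the moment, N m; "gripper_width": finger opening in m.
Only numpy, scipy, OpenCV 4.12 (cv2) and the standard library are available. Lean on these libraries where they do the work, as an engineer would, in place of code of your own. Each camera call takes 0.05 s, during which the arm holds its last target.

## Working session

There is one attempt and no reset: what is moved stays moved. The work goes in short steps, Python scripts to look and compute and a tool call to move; the robot and the scene stay as the last step left them, time stands still between calls to the robot, and variables do not carry over. Pictures are saved under pics/ and viewed, and the job is handed in when it is done.

Besides the shell and the picture viewer there is one more tool, called after "Emit:" by a JSON object that holds its "api" and its "payload", one argument or row to a line. jog_arm: Moves the arm, as the interface text tells. Its arguments: {"type":"object","properties":{"plan":{"type":"array","items":{"type":"array","items":{"type":"number"}}},"force":{"type":"number"}},"required":["plan"]}

```bash
mkdir -p pics; ls; python3 - <<'E'
from rig import r
import cv2,numpy as np
s=r.state()
print({k:np.round(v,4).tolist() for k,v in s.items()})
for n in["scene","side"]:
    im=r.grab_frame(n); cv2.imwrite(f"pics/{n}0.png",im[:,:,::-1])
    print(n,{k:np.round(v,3).tolist() for k,v in r.calibration(n).items()})
print(r.calibration("wrist"))
E
```

```text
pics
{'clock': 0.0, 'joint_positions': [-1.3604, 0.1311, 1.4893, 0.0, 1.523, -0.0854], 'joint_velocities': [-0.0031, -0.0002, -0.0007, -0.0001, 0.0006, 0.0009], 'joint_efforts': [0.0005, -55.984, -49.1763, 0.0767, 0.0355, -0.0002], 'position': [0.1748, -0.5734, 0.2176], 'tcp_rot': [0.9891, 0.1474, -0.0001, -0.0009], 'force': [0.6215, -0.6633, 0.6302], 'moment': [-0.0038, -0.0159, -0.0027], 'gripper_width': 0.093}
scene {'mtx': [[400.725, 0.0, 254.952], [0.0, 400.725, 196.45], [0.0, 0.0, 1.0]], 'cam_to_world': [[0.854, 0.303, -0.423, 0.894], [0.52, -0.509, 0.686, -0.594], [-0.007, -0.806, -0.592, 0.581], [0.0, 0.0, 0.0, 1.0]]}
side {'mtx': [[367.947, 0.0, 261.076], [0.0, 367.947, 188.603], [0.0, 0.0, 1.0]], 'cam_to_world': [[-0.966, -0.166, 0.2, 0.371], [-0.26, 0.661, -0.704, 0.534], [-0.015, -0.731, -0.682, 0.604], [0.0, 0.0, 0.0, 1.0]]}
{'mtx': array([[309.51991474,   0.        , 257.86285432],
       [  0.        , 309.51991474, 189.39520566],
       [  0.        ,   0.        ,   1.        ]]), 'hand_eye': array([[ 2.99506262e-04, -9.65324053e-01, -2.61054367e-01,
         7.29875629e-02],
       [ 9.99999514e-01,  5.34260934e-04, -8.28290355e-04,
         4.39896305e-04],
       [ 9.39039753e-04, -2.61053992e-01,  9.65323744e-01,
        -1.66048301e-01],
       [ 0.00000000e+00,  0.00000000e+00,  0.00000000e+00,
         1.00000000e+00]])}
```

View pics/scene0.png

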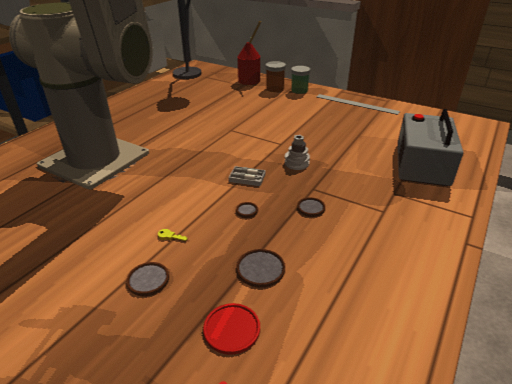

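View pics/side0.png

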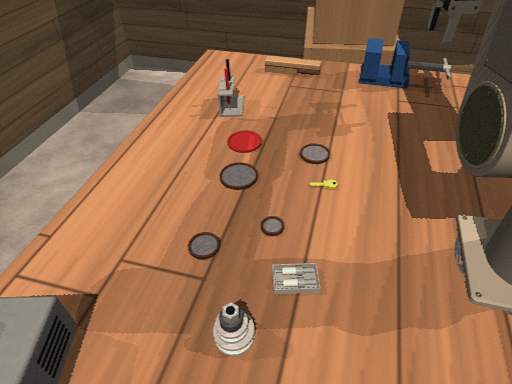

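```bash
cat > h.py <<'E'
from rig import r
import cv2,numpy as np
def toplane(cam,px,z,T=None):
    c=r.calibration(cam); M=np.array(c["cam_to_world"]) if T is None else T
    p=np.atleast_2d(px).astype(float)
    d=np.c_[p,np.ones(len(p))]@np.linalg.inv(c["mtx"]).T@M[:3,:3].T
    o=M[:3,3]; return o+d*((z-o[2])/d[:,2])[:,None]
def contour(m):
    cs,_=cv2.findContours(m.astype(np.uint8),cv2.RETR_EXTERNAL,cv2.CHAIN_APPROX_NONE)
    return max(cs,key=cv2.contourArea)[:,0,:]
def circ(P):
    A=np.c_[2*P[:,:2],np.ones(len(P))];b=(P[:,:2]**2).sum(1)
    s=np.linalg.lstsq(A,b,rcond=None)[0]; return s[:2],2*np.sqrt(s[2]+s[:2]@s[:2])
def save(n,im): cv2.imwrite(f"pics/{n}.png",im[:,:,::-1])
from scipy.spatial.transform import Rotation as R
def wristT(s):
    T=np.eye(4);T[:3,:3]=R.from_quat(s["tcp_rot"]).as_matrix();T[:3,3]=s["position"]
    return T@r.calibration("wrist")["hand_eye"]
E
python3 - <<'E'
from h import *
for cam in["scene","side"]:
  for t in["dish_l","dish_m","dish_s","dish_xs"]:
    for o in r.trace(cam,t)[:3]:
      if o["score"]<.3: continue
      P=toplane(cam,contour(o["pixels"]),.009); c,d=circ(P)
      print(cam,t,round(o["score"],2),np.round(o["bbox"]),np.round(c,4),round(d,4))
  for t,z in[("nut",.082),("collar",.055),("small_pulley",.035),("big_pulley",.012),("key",0.004),("plug_tray",0.007)]:
    for o in r.trace(cam,t)[:2]:
      if o["score"]<.3: continue
      P=toplane(cam,contour(o["pixels"]),z)
      print(cam,t,round(o["score"],2),np.round(o["bbox"]),P.min(0).round(3),P.max(0).round(3))
  for t,z in[("nut",.064),("collar",.046),("small_pulley",.024),("big_pulley",.0)]:
    for o in r.tip_of(cam,t)[:2]:
      if o["score"]<.3: continue
      print(cam,t,"tip",round(o["score"],2),np.round(o["position"],1),toplane(cam,o["position"],z).round(4))
E
```

```text
scene dish_l 0.87 [299. 196. 324. 218.] [0.6167 0.101 ] 0.0676
scene dish_l 0.82 [202. 302. 258. 354.] [ 0.6431 -0.2663] 0.0965
scene dish_l 0.73 [239. 249. 286. 289.] [ 0.6146 -0.1239] 0.0966
scene dish_m 0.87 [299. 196. 324. 218.] [0.6167 0.101 ] 0.0676
scene dish_m 0.82 [202. 302. 258. 354.] [ 0.6431 -0.2663] 0.0965
scene dish_m 0.73 [239. 249. 286. 289.] [ 0.6146 -0.1239] 0.0966
scene dish_s 0.87 [299. 196. 324. 218.] [0.6167 0.101 ] 0.0676
scene dish_s 0.82 [202. 302. 258. 354.] [ 0.6431 -0.2663] 0.0965
scene dish_s 0.73 [239. 249. 286. 289.] [ 0.6146 -0.1239] 0.0966
scene dish_xs 0.71 [235. 205. 258. 217.] [0.4945 0.0158] 0.054
scene nut 0.4 [292. 133. 303. 145.] [0.484 0.231 0.082] [0.519 0.281 0.082]
scene collar 0.53 [241. 249. 286. 291.] [ 0.592 -0.206  0.055] [ 0.682 -0.114  0.055]
scene collar 0.44 [289. 143. 306. 155.] [0.483 0.24  0.055] [0.518 0.287 0.055]
scene small_pulley 0.6 [285. 145. 309. 158.] [0.465 0.227 0.035] [0.529 0.303 0.035]
scene small_pulley 0.56 [297. 198. 324. 216.] [0.599 0.038 0.035] [0.662 0.101 0.035]
scene big_pulley 0.49 [286. 154. 307. 171.] [
[... 1499 characters left out ...]
471 0.245 0.035] [0.529 0.301 0.035]
side small_pulley 0.74 [258. 215. 287. 238.] [0.463 0.022 0.035] [0.509 0.073 0.035]
side big_pulley 0.65 [216. 318. 257. 352.] [0.463 0.241 0.012] [0.53  0.308 0.012]
side key 0.53 [309. 181. 337. 188.] [ 0.373 -0.156  0.004] [ 0.437 -0.125  0.004]
side plug_tray 0.82 [270. 262. 321. 295.] [0.373 0.1   0.007] [0.464 0.18  0.007]
side plug_tray 0.67 [261. 215. 285. 237.] [ 0.467 -0.006  0.007] [0.518 0.051 0.007]
side nut tip 0.65 [232.8 312.4] [[0.498  0.2648 0.064 ]]
side collar tip 0.78 [230.7 324. ] [[0.4992 0.2757 0.046 ]]
side small_pulley tip 0.69 [234.1 328.8] [[0.4962 0.272  0.024 ]]
side big_pulley tip 0.78 [232.6 334.1] [[0.501  0.2707 0.    ]]
```

```bash
cat >> h.py <<'E'
def rel(x,y,z,yaw=None):
    s=r.state(); m=R.from_quat(s["tcp_rot"]).as_matrix()
    cy=np.degrees(np.arctan2(m[1,0],m[0,0]))
    d=m.T@(np.array([x,y,z])-s["position"])*1000
    roll=0 if yaw is None else -((yaw-cy+180)%360-180)
    print("t",round(s["clock"],2),"pos",s["position"].round(4),"yaw",round(cy,2),"w",round(s["gripper_width"],4),"f",np.round(s["force"],1),"-> rel",d.round(1),"roll",round(roll,1))
E
python3 -c "
from h import *
rel(.5,-.18,.25,0)"
```

```text
t 1.5 pos [ 0.1749 -0.574   0.2186] yaw 16.95 w 0.0931 f [-0.5 -0.4  0.4] -> rel [ 425.8 -282.1  -31.4] roll 16.9
```

Emit:
{"api": "jog_arm", "payload": {
  "plan": [
    [40,-26,-3,8,93],
    [80,-53,-6,17,93],
    [120,-80,-9,17,93],
    [160,-106,-12,17,93],
    [200,-132,-15,17,93]
  ]
}}

```text
clock: 2.0
position: [0.3286, -0.3878, 0.2339]
tcp_rot: [1.0, -0.001, 0.0, 0.0]
force: [0.6, 0.3, -0.1]
gripper_width: 0.0928
```

```bash
python3 -c "
from h import *
rel(.5,-.18,.25,0)"
```

```text
t 2.0 pos [ 0.3286 -0.3878  0.2339] yaw -0.08 w 0.0928 f [ 0.6  0.3 -0.1] -> rel [ 171.1 -208.1  -16.1] roll -0.1
```

Emit:
{"api": "jog_arm", "payload": {
  "plan": [
    [35,-40,-4,0,93],
    [70,-80,-8,0,93],
    [105,-120,-12,0,93],
    [140,-160,-16,0,93],
    [168,-195,-16,0,93]
  ]
}}

```text
clock: 2.5
position: [0.4922, -0.1991, 0.2504]
tcp_rot: [1.0, -0.0, 0.001, 0.0]
force: [0.9, -1.3, 0.7]
gripper_width: 0.0932
```

Emit:
{"api": "jog_arm", "payload": {
  "plan": [
    [0,0,0,0,93],
    [0,0,0,0,93]
  ]
}}

```text
clock: 2.7
position: [0.4914, -0.1996, 0.2494]
tcp_rot: [1.0, 0.001, -0.0, 0.0]
force: [0.7, -0.6, 0.2]
gripper_width: 0.0932
```

```bash
cat > look.py <<'E'
from h import *
import sys
s=r.state(); T=wristT(s); im=r.grab_frame("wrist"); save(sys.argv[1],im)
for o in r.trace("wrist","dish_l"):
    if o["score"]<.25: continue
    c,d=circ(toplane("wrist",contour(o["pixels"]),.009,T)); print("dish",round(o["score"],2),np.round(o["bbox"]),c.round(4),d.round(4))
for o in r.trace("wrist","dish_xs"):
    if o["score"]<.25: continue
    c,d=circ(toplane("wrist",contour(o["pixels"]),.009,T)); print("dishxs",round(o["score"],2),np.round(o["bbox"]),c.round(4),d.round(4))
E
python3 look.py w1; python3 -c "
from h import *
rel(.5,.17,.25,0)"
```

```text
dish 0.87 [270. 168. 327. 225.] [ 0.4458 -0.2534] 0.0791
dish 0.77 [271.   0. 349.  80.] [ 0.6415 -0.2616] 0.0932
dish 0.69 [153.  20. 230. 107.] [ 0.6143 -0.1193] 0.0949
dish 0.65 [ 0. 27. 39. 89.] [0.6152 0.0981] 0.0575
dishxs 0.87 [ 73. 144. 111. 176.] [0.4944 0.0197] 0.0515
t 2.85 pos [ 0.4902 -0.2017  0.2494] yaw -0.13 w 0.0929 f [0.9 0.3 0. ] -> rel [   8.9 -371.7   -0.7] roll -0.1
```

View pics/w1.png

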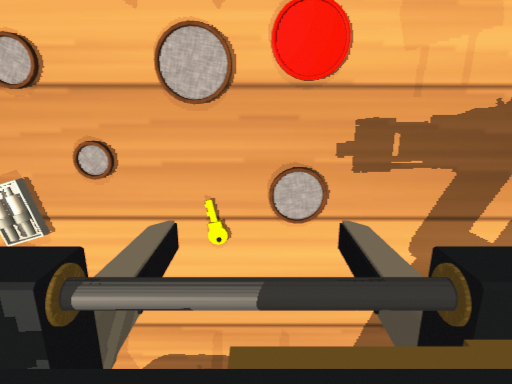

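Emit:
{"api": "jog_arm", "payload": {
  "plan": [
    [8,-48,0,0,93],
    [16,-96,0,0,93],
    [24,-144,0,0,93],
    [32,-192,0,0,93],
    [36,-240,0,0,93]
  ]
}}

```text
clock: 3.35
position: [0.5272, 0.0394, 0.2497]
tcp_rot: [1.0, -0.002, 0.0, 0.0]
force: [0.8, -0.7, -0.7]
gripper_width: 0.0928
```

Emit:
{"api": "jog_arm", "payload": {
  "plan": [
    [0,-48,0,0,93],
    [0,-96,0,0,93],
    [0,-144,0,0,93],
    [0,-180,0,0,93],
    [0,-180,0,0,93]
  ]
}}

```text
clock: 3.85
position: [0.5269, 0.2218, 0.2493]
tcp_rot: [1.0, 0.001, -0.0, -0.001]
force: [0.1, -0.4, -0.6]
gripper_width: 0.0929
```

Emit:
{"api": "jog_arm", "payload": {
  "plan": [
    [0,0,0,0,93],
    [0,0,0,0,93]
  ]
}}

```text
clock: 4.05
position: [0.5276, 0.2174, 0.2495]
tcp_rot: [1.0, -0.002, -0.0, 0.0]
force: [0.1, -0.5, -0.1]
gripper_width: 0.0929
```

```bash
python3 look.py w2; python3 - <<'E'
from h import *
s=r.state();T=wristT(s); print(s["position"],s["tcp_rot"])
for t,z in[("nut",.082),("collar",.064),("small_pulley",.046),("big_pulley",.024)]:
    for o in r.trace("wrist",t)[:3]:
      if o["score"]<.3: continue
      c,d=circ(toplane("wrist",contour(o["pixels"]),z,T)); print(t,round(o["score"],2),np.round(o["bbox"]),c.round(4),d.round(4))
E
```

```text
dish 0.68 [318.  59. 371. 119.] [0.6174 0.109 ] 0.0641
dish 0.56 [481.  58. 509. 134.] [ 0.61   -0.0922] 0.0629
dishxs 0.6 [381. 168. 418. 205.] [0.4947 0.0238] 0.0515
[0.52766106 0.21763113 0.24962314] [ 9.99998615e-01 -1.65907139e-03  1.13432928e-04  6.93969169e-05]
nut 0.59 [198. 184. 218. 210.] [0.5014 0.2706] 0.0269
nut 0.51 [484.  57. 510. 135.] [ 0.609  -0.0368] 0.0508
collar 0.78 [196. 174. 233. 205.] [0.5043 0.2703] 0.033
small_pulley 0.73 [195. 165. 237. 212.] [0.5025 0.271 ] 0.0472
big_pulley 0.77 [191. 161. 244. 209.] [0.4991 0.2725] 0.0643
```

View pics/w2.png

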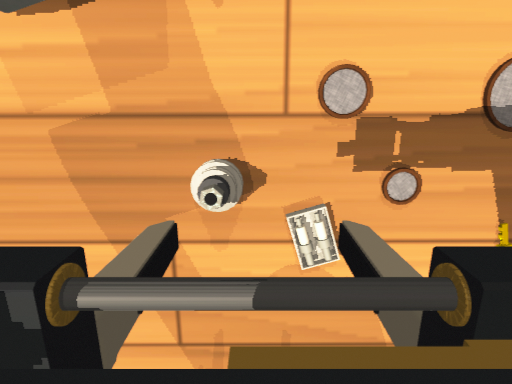

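Emit:
{"api": "jog_arm", "payload": {
  "plan": [
    [2,-30,40,0,93],
    [2,-54,80,0,93],
    [2,-54,80,0,93],
    [2,-54,80,0,93]
  ]
}}

```text
clock: 4.8
position: [0.5285, 0.273, 0.1685]
tcp_rot: [1.0, 0.0, -0.001, 0.001]
force: [0.3, -0.3, 1.0]
gripper_width: 0.0932
```

```bash
python3 - <<'E'
from h import *
s=r.state();T=wristT(s); print(s["position"],s["tcp_rot"])
im=r.grab_frame("wrist"); save("w3",im)
for t,z in[("nut",.082),("collar",.064),("small_pulley",.046),("big_pulley",.024)]:
    for o in r.trace("wrist",t)[:2]:
      if o["score"]<.3: continue
      c,d=circ(toplane("wrist",contour(o["pixels"]),z,T)); print(t,round(o["score"],2),np.round(o["bbox"]),c.round(4),d.round(4))
# rectify top plane z=.082 at 0.15mm/px: cols = world y decreasing, rows = x decreasing
n=500;sc=.00012;cx,cy=.5,.272
uu,vv=np.meshgrid(np.arange(n),np.arange(n))
W=np.stack([cx-(vv-n/2)*sc,cy-(uu-n/2)*sc,np.full(uu.shape,.082),np.ones(uu.shape)],-1)
C=W@np.linalg.inv(T).T; K=r.calibration("wrist")["mtx"]
p=C[...,:3]@np.array(K).T; p=(p[...,:2]/p[...,2:]).astype(np.float32)
save("rect3",cv2.remap(im,p[...,0],p[...,1],cv2.INTER_CUBIC))
E
```

```text
[0.5284816  0.2730179  0.16852348] [ 9.99999060e-01  6.03729193e-05 -1.19897906e-03  6.62779857e-04]
nut 0.65 [244. 208. 272. 240.] [0.5024 0.2711] 0.028
collar 0.87 [240. 198. 282. 231.] [0.5045 0.2711] 0.033
small_pulley 0.79 [237. 183. 288. 230.] [0.504  0.2712] 0.0468
small_pulley 0.62 [247. 208. 272. 241.] [0.4882 0.2708] 0.0318
big_pulley 0.77 [229. 174. 288. 230.] [0.5001 0.2722] 0.0629
```

View pics/rect3.png

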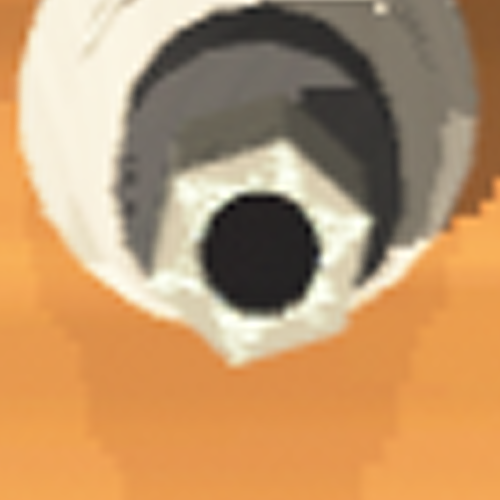

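View pics/w3.png

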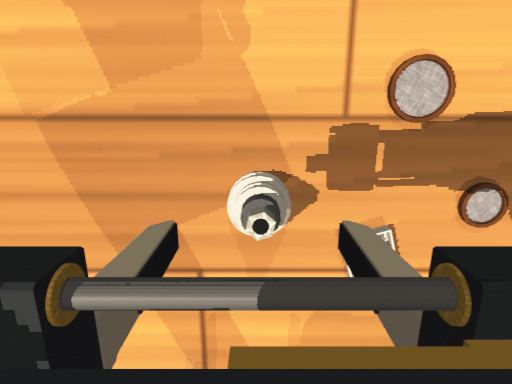

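```bash
python3 -c "
from h import *
rel(.501,.271,.070,-12)"
```

```text
t 5.05 pos [0.5307 0.273  0.1719] yaw -0.11 w 0.0934 f [-0.3 -0.2  0.1] -> rel [-30.    2.2 101.8] roll 11.9
```

```bash
python3 - <<'E'
s=open('h.py').read()
s=s.replace('''def rel(x,y,z,yaw=None):
    s=r.state(); m''','''def rel(x,y,z,yaw=None,n=5):
    ss=[r.state()]
    for _ in range(n-1): r.grab_frame("wrist"); ss.append(r.state())
    s=dict(ss[-1]); s["position"]=np.mean([q["position"] for q in ss],0)
    print("std",np.std([q["position"] for q in ss],0).round(4)); s["tcp_rot"]=np.mean([np.array(q["tcp_rot"])*np.sign(q["tcp_rot"][0]) for q in ss],0)
    m''')
open('h.py','w').write(s)
E
python3 -c "
from h import *
rel(.501,.271,.070,-12)"
```

```text
std [0.0003 0.     0.0005]
t 5.25 pos [0.5302 0.273  0.1711] yaw -0.09 w 0.093 f [-0.6  0.3  0.4] -> rel [-29.5   2.2 101.1] roll 11.9
```

Emit:
{"api": "jog_arm", "payload": {
  "plan": [
    [-28,2,20,6,93],
    [-28,2,50,12,93],
    [-28,2,70,12,93],
    [-28,2,85,12,93],
    [-28,2,85,12,93]
  ],
  "force": 20
}}

```text
clock: 5.75
position: [0.4998, 0.2705, 0.0822]
tcp_rot: [0.994, -0.105, -0.002, 0.001]
force: [-0.1, -0.1, -0.2]
gripper_width: 0.0928
```

```bash
python3 -c "
from h import *
rel(.502,.271,.070,-12)
im=r.grab_frame('side');save('s1',cv2.resize(im[240:384,160:320],None,fx=4,fy=4))"
```

```text
std [0.001  0.0004 0.0014]
t 5.95 pos [0.5014 0.2712 0.0846] yaw -12.04 w 0.093 f [ 0.6 -0.9  0.4] -> rel [ 0.6  0.1 14.6] roll -0.0
```

View pics/s1.png

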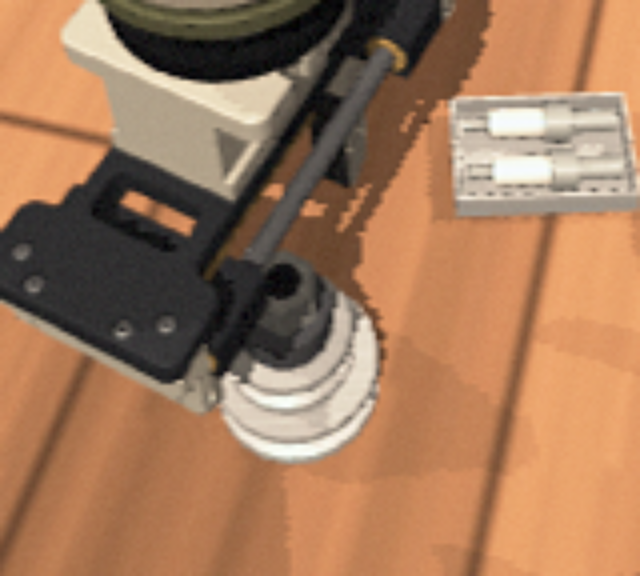

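Emit:
{"api": "jog_arm", "payload": {
  "plan": [
    [1,0,8,0,93],
    [1,0,14,0,93],
    [1,0,14,0,60],
    [1,0,14,0,30],
    [1,0,14,0,15]
  ],
  "force": 20
}}

```text
clock: 6.5
position: [0.5023, 0.2711, 0.0705]
tcp_rot: [0.994, -0.105, -0.0, -0.0]
force: [0.1, 0.8, 0.2]
gripper_width: 0.0735
```

Emit:
{"api": "jog_arm", "payload": {
  "plan": [
    [0,0,0,0,10],
    [0,0,0,0,10],
    [0,0,0,0,10],
    [0,0,0,0,10],
    [0,0,0,0,10]
  ]
}}

```text
clock: 7.0
position: [0.5023, 0.2711, 0.0706]
tcp_rot: [0.994, -0.105, 0.0, -0.0]
force: [-0.1, 0.5, 0.7]
gripper_width: 0.0337
```

Emit:
{"api": "jog_arm", "payload": {
  "plan": [
    [0,0,0,0,10],
    [0,0,0,0,10]
  ]
}}

```text
clock: 7.2
position: [0.5023, 0.271, 0.0705]
tcp_rot: [0.994, -0.105, -0.0, 0.0]
force: [0.2, 0.1, 0.4]
gripper_width: 0.0238
```

Emit:
{"api": "jog_arm", "payload": {
  "plan": [
    [0,0,-10,0,10],
    [0,0,-30,0,10],
    [0,0,-60,0,10],
    [0,0,-60,0,10]
  ]
}}

```text
clock: 7.6
position: [0.5052, 0.2724, 0.1361]
tcp_rot: [0.994, -0.105, 0.004, -0.002]
force: [0.4, 1.3, 0.5]
gripper_width: 0.0239
```

```bash
python3 -c "
from h import *
rel(.53,.021,.13,-12,2)"
```

```text
std [0.0005 0.0002 0.0011]
t 7.65 pos [0.5047 0.2722 0.135 ] yaw -12.05 w 0.0238 f [ 0.2  0.1 -0.7] -> rel [ 77.1 240.4   4.5] roll -0.1
```

Emit:
{"api": "jog_arm", "payload": {
  "plan": [
    [10,30,0,0,10],
    [25,75,1,0,10],
    [40,120,2,0,10],
    [54,165,3,0,10],
    [65,205,4,0,10]
  ]
}}

```text
clock: 8.15
position: [0.5224, 0.0549, 0.1256]
tcp_rot: [0.994, -0.105, -0.001, 0.0]
force: [0.3, 0.1, -0.1]
gripper_width: 0.0238
```

Emit:
{"api": "jog_arm", "payload": {
  "plan": [
    [8,22,0,0,10],
    [12,35,0,0,10],
    [12,35,0,0,10],
    [12,35,0,0,10]
  ]
}}

```text
clock: 8.55
position: [0.5272, 0.0211, 0.1261]
tcp_rot: [0.994, -0.105, -0.0, -0.0]
force: [0.5, 0.3, -0.2]
gripper_width: 0.0241
```

```bash
python3 -c "
from h import *
rel(.4945,.021,.03,-12,3)"; python3 look.py w4;python3 -c "
from h import *
rel(.4945,.021,.03,-12,1)
im=r.grab_frame('scene')"
```

```text
std [0.     0.0002 0.0001]
t 8.65 pos [0.5272 0.0214 0.1262] yaw -12.01 w 0.0235 f [-0.7  0.2 -1.7] -> rel [-31.9   7.3  96.2] roll -0.0
dish 0.8 [339.   0. 453. 117.] [ 0.6136 -0.1172] 0.0935
dish 0.8 [106.  68. 180. 148.] [0.6174 0.1071] 0.0656
dish 0.57 [511.   0. 512.  12.] [ 0.6326 -0.2108] 0.007
dishxs 0.56 [239. 192. 293. 224.] [0.5018 0.0203] 0.0407
std [0. 0. 0.]
t 8.8 pos [0.5274 0.0214 0.1264] yaw -11.96 w 0.0239 f [-0.6 -0.6 -0.4] -> rel [-32.1   7.2  96.5] roll 0.0
```

View pics/w4.png

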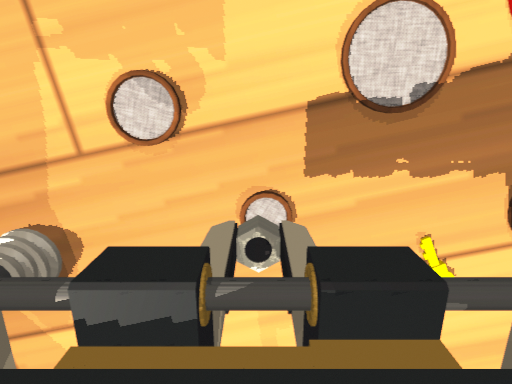

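Emit:
{"api": "jog_arm", "payload": {
  "plan": [
    [-12,3,10,0,10],
    [-32,7,40,0,10],
    [-32,7,75,0,10],
    [-32,7,96,0,10],
    [-32,7,96,0,10]
  ]
}}

```text
clock: 9.35
position: [0.4915, 0.0207, 0.0272]
tcp_rot: [0.995, -0.105, -0.003, 0.0]
force: [-1.8, 0.1, -1.4]
gripper_width: 0.0238
```

```bash
python3 -c "
from h import *
rel(.4945,.0205,.0115,-12,3)
im=r.grab_frame('side');save('s2',cv2.resize(im[170:290,200:350],None,fx=4,fy=4))"
```

```text
std [0.0013 0.0001 0.0015]
t 9.45 pos [0.4931 0.0206 0.0291] yaw -12.02 w 0.0234 f [ 0.8 -0.7 -0.5] -> rel [ 1.4 -0.2 17.6] roll -0.0
```

View pics/s2.png

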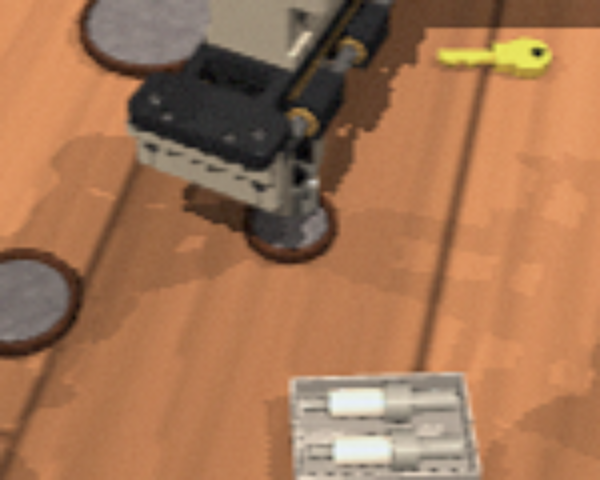

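Emit:
{"api": "jog_arm", "payload": {
  "plan": [
    [0,0,6,0,10],
    [0,0,11,0,10],
    [0,0,14,0,10],
    [0,0,16,0,10],
    [0,0,16,0,10]
  ]
}}

```text
clock: 10.0
position: [0.4944, 0.0201, 0.0142]
tcp_rot: [0.994, -0.105, -0.0, 0.0]
force: [-1.5, 0.1, -0.6]
gripper_width: 0.0237
```

```bash
python3 -c "
from h import *
rel(.4945,.0205,.0115,-12,3)"
```

```text
std [0.0001 0.     0.0001]
t 10.1 pos [0.4946 0.0201 0.0143] yaw -12.05 w 0.0237 f [ 0.7  0.8 -0.6] -> rel [-0.2 -0.4  2.8] roll -0.1
```

Emit:
{"api": "jog_arm", "payload": {
  "plan": [
    [0,0,1,0,10],
    [0,0,2,0,10],
    [0,0,2.5,0,10],
    [0,0,3,0,10],
    [0,0,3,0,10]
  ]
}}

```text
clock: 10.6
position: [0.4947, 0.0201, 0.0115]
tcp_rot: [0.994, -0.105, -0.0, 0.0]
force: [-0.9, 0.0, -0.2]
gripper_width: 0.0236
```

Emit:
{"api": "jog_arm", "payload": {
  "plan": [
    [0,0,0.5,0,10],
    [0,0,0.5,0,10]
  ]
}}

```text
clock: 10.8
position: [0.4948, 0.0201, 0.0115]
tcp_rot: [0.994, -0.105, 0.0, 0.0]
force: [-1.9, 0.3, 4.2]
gripper_width: 0.0238
```

Emit:
{"api": "jog_arm", "payload": {
  "plan": [
    [0,0,0.5,0,10],
    [0,0,0.5,0,10]
  ]
}}

```text
clock: 11.0
position: [0.4948, 0.0201, 0.0114]
tcp_rot: [0.994, -0.105, -0.0, 0.0]
force: [-4.7, -0.5, 10.6]
gripper_width: 0.0237
```

Emit:
{"api": "jog_arm", "payload": {
  "plan": [
    [0,0,-0.5,0,10],
    [0,0,-0.5,0,30],
    [0,0,-0.5,0,40],
    [0,0,-0.5,0,50],
    [0,0,-0.5,0,50]
  ]
}}

```text
clock: 11.5
position: [0.4947, 0.0201, 0.0109]
tcp_rot: [0.994, -0.105, -0.0, 0.0]
force: [1.0, -0.2, 0.2]
gripper_width: 0.048
```

Emit:
{"api": "jog_arm", "payload": {
  "plan": [
    [0,0,-10,0,60],
    [0,0,-40,0,93],
    [0,0,-80,0,93],
    [20,-30,-110,0,93],
    [45,-70,-110,0,93]
  ]
}}

```text
clock: 12.0
position: [0.5575, 0.0789, 0.1282]
tcp_rot: [0.994, -0.106, 0.005, -0.001]
force: [2.3, -0.8, 0.6]
gripper_width: 0.0855
```

```bash
python3 -c "
from h import *
rel(.53,.271,.15,0,1)
save('w5',r.grab_frame('wrist'))"
```

```text
std [0. 0. 0.]
t 12.0 pos [0.5575 0.0789 0.1282] yaw -12.2 w 0.0855 f [ 2.3 -0.8  0.6] -> rel [ -67.2 -182.   -22.1] roll -12.2
```

View pics/w5.png

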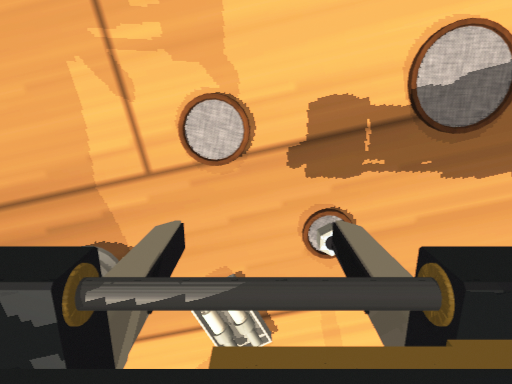

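Emit:
{"api": "jog_arm", "payload": {
  "plan": [
    [-15,-42,-10,-6,93],
    [-30,-85,-20,-12,93],
    [-45,-125,-22,-12,93],
    [-58,-160,-22,-12,93],
    [-67,-182,-22,-12,93]
  ]
}}

```text
clock: 12.55
position: [0.5252, 0.2739, 0.1439]
tcp_rot: [1.0, 0.0, 0.0, -0.0]
force: [0.3, -0.7, 0.8]
gripper_width: 0.0931
```

Emit:
{"api": "jog_arm", "payload": {
  "plan": [
    [0,0,0,0,93],
    [0,0,0,0,93],
    [0,0,0,0,93],
    [0,0,0,0,93]
  ]
}}

```text
clock: 12.95
position: [0.5262, 0.27, 0.1431]
tcp_rot: [1.0, -0.001, 0.0, 0.0]
force: [-0.6, 0.4, 0.5]
gripper_width: 0.0931
```

```bash
cat > stk.py <<'E'
from h import *
import sys
rel(.502,.271,float(sys.argv[2]),0,3)
s=r.state();T=wristT(s)
im=r.grab_frame("wrist"); save(sys.argv[1],im)
for t,z in[("collar",.064),("small_pulley",.046),("big_pulley",.024)]:
    for o in r.trace("wrist",t)[:2]:
      if o["score"]<.3: continue
      c,d=circ(toplane("wrist",contour(o["pixels"]),z,T)); print(t,round(o["score"],2),np.round(o["bbox"]),c.round(4),d.round(4))
    for o in r.tip_of("wrist",t)[:1]: print("tip",toplane("wrist",o["position"],z-.02,T).round(4))
E
python3 stk.py w6 .052
```

```text
std [0.     0.0001 0.    ]
t 13.05 pos [0.5262 0.2701 0.1431] yaw -0.14 w 0.0929 f [ 0.8 -0.4  0.1] -> rel [-24.2  -0.9  91.1] roll -0.1
collar 0.59 [236. 199. 282. 245.] [0.5033 0.2709] 0.0394
tip [[0.4982 0.2707 0.044 ]]
small_pulley 0.64 [230. 185. 287. 240.] [0.5034 0.2714] 0.0478
tip [[0.5003 0.2706 0.026 ]]
big_pulley 0.97 [225. 177. 293. 233.] [0.5013 0.2721] 0.0621
tip [[0.6202 0.1095 0.004 ]]
```

View pics/w6.png

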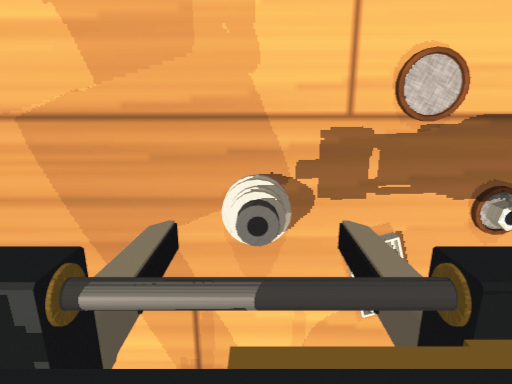

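Emit:
{"api": "jog_arm", "payload": {
  "plan": [
    [-12,0,25,0,93],
    [-23,-1,50,0,93],
    [-23,-1,75,0,93],
    [-23,-1,86,0,93],
    [-23,-1,90,0,60]
  ],
  "force": 25
}}

```text
clock: 13.9
position: [0.502, 0.2718, 0.0516]
tcp_rot: [1.0, -0.0, -0.001, 0.0]
force: [0.8, -1.0, -0.5]
gripper_width: 0.0889
```

Emit:
{"api": "jog_arm", "payload": {
  "plan": [
    [0,0,0,0,45],
    [0,0,0,0,20],
    [0,0,0,0,20],
    [0,0,0,0,20],
    [0,0,0,0,20]
  ]
}}

```text
clock: 14.4
position: [0.5032, 0.2724, 0.0536]
tcp_rot: [1.0, -0.0, 0.0, -0.0]
force: [0.4, 0.0, 0.1]
gripper_width: 0.0497
```

Emit:
{"api": "jog_arm", "payload": {
  "plan": [
    [0,0,0,0,20],
    [0,0,0,0,20],
    [0,0,0,0,20]
  ]
}}

```text
clock: 14.7
position: [0.5029, 0.2721, 0.0532]
tcp_rot: [1.0, -0.0, 0.0, 0.0]
force: [0.3, -1.1, 2.0]
gripper_width: 0.0373
```

Emit:
{"api": "jog_arm", "payload": {
  "plan": [
    [0,0,-8,0,20],
    [0,0,-30,0,20],
    [0,0,-55,0,20],
    [20,28,-65,0,20],
    [42,60,-65,0,20]
  ]
}}

```text
clock: 15.2
position: [0.5463, 0.2131, 0.1212]
tcp_rot: [1.0, 0.001, 0.002, -0.001]
force: [1.5, -0.6, -1.8]
gripper_width: 0.0372
```

Emit:
{"api": "jog_arm", "payload": {
  "plan": [
    [24,35,0,0,20],
    [48,70,0,0,20],
    [66,95,0,0,20],
    [72,104,0,0,20],
    [72,104,0,0,20]
  ]
}}

```text
clock: 15.7
position: [0.6171, 0.1069, 0.118]
tcp_rot: [1.0, -0.002, -0.0, -0.0]
force: [0.1, 0.6, -2.6]
gripper_width: 0.0371
```

```bash
python3 -c "
from h import *
rel(.617,.108,.03,0,3)"; python3 look.py w7;python3 -c "
from h import *
rel(.617,.108,.03,0,1)
im=r.grab_frame('side');save('s3',cv2.resize(im[180:330,150:350],None,fx=4,fy=4))"
```

```text
std [0.0004 0.0008 0.0001]
t 15.8 pos [0.6165 0.108  0.1179] yaw -0.11 w 0.0375 f [-0.2  0.6 -0.9] -> rel [ 0.6  0.  87.9] roll -0.1
dish 0.77 [224. 147. 297. 210.] [0.6211 0.108 ] 0.0608
dish 0.67 [448. 138. 509. 240.] [ 0.6134 -0.1024] 0.079
std [0. 0. 0.]
t 15.95 pos [0.6159 0.1095 0.118 ] yaw 0.04 w 0.037 f [ 0.4  0.2 -2. ] -> rel [ 1.1  1.6 88. ] roll 0.0
```

View pics/s3.png

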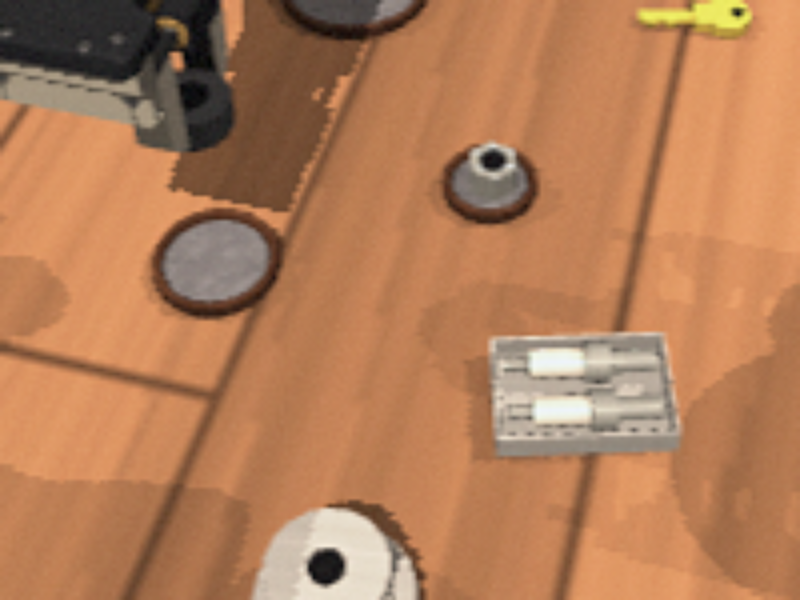

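Emit:
{"api": "jog_arm", "payload": {
  "plan": [
    [1,1,15,0,20],
    [1,1,40,0,20],
    [1,1,65,0,20],
    [1,1,82,0,20],
    [1,1,92,0,20]
  ]
}}

```text
clock: 16.5
position: [0.6159, 0.1072, 0.0231]
tcp_rot: [1.0, -0.0, -0.002, 0.0]
force: [0.7, -1.0, -1.1]
gripper_width: 0.0371
```

```bash
python3 -c "
from h import *
rel(.617,.108,.0122,0,4)"
```

```text
std [0.0006 0.0001 0.0012]
t 16.65 pos [0.6162 0.1071 0.0237] yaw -0.04 w 0.0367 f [-0.1 -0.8 -0.2] -> rel [ 0.8 -0.9 11.5] roll -0.0
```

Emit:
{"api": "jog_arm", "payload": {
  "plan": [
    [0,0,4,0,20],
    [0,0,7,0,20],
    [0,0,9.5,0,20],
    [0,0,10.5,0,20],
    [0,0,10.5,0,20]
  ]
}}

```text
clock: 17.15
position: [0.6176, 0.1071, 0.0155]
tcp_rot: [1.0, -0.0, -0.0, -0.0]
force: [-0.4, 0.6, -1.9]
gripper_width: 0.0374
```

Emit:
{"api": "jog_arm", "payload": {
  "plan": [
    [0,0,0,0,20],
    [0,0,0,0,20]
  ]
}}

```text
clock: 17.35
position: [0.6178, 0.1071, 0.0157]
tcp_rot: [1.0, -0.0, 0.0, -0.0]
force: [0.2, -0.5, -1.5]
gripper_width: 0.0372
```

Emit:
{"api": "jog_arm", "payload": {
  "plan": [
    [0,0,1,0,20],
    [0,0,2,0,20],
    [0,0,2.7,0,20],
    [0,0,2.7,0,20]
  ]
}}

```text
clock: 17.75
position: [0.6175, 0.1071, 0.0126]
tcp_rot: [1.0, -0.0, -0.0, 0.0]
force: [-0.6, -1.1, -0.5]
gripper_width: 0.0372
```

Emit:
{"api": "jog_arm", "payload": {
  "plan": [
    [0,0,0.5,0,20],
    [0,0,0.5,0,20]
  ]
}}

```text
clock: 17.95
position: [0.6177, 0.1071, 0.0123]
tcp_rot: [1.0, -0.0, 0.0, 0.0]
force: [0.0, -0.7, -1.2]
gripper_width: 0.0374
```

Emit:
{"api": "jog_arm", "payload": {
  "plan": [
    [0,0,0.4,0,20],
    [0,0,0.4,0,20]
  ]
}}

```text
clock: 18.15
position: [0.6177, 0.1071, 0.0122]
tcp_rot: [1.0, -0.0, 0.0, 0.0]
force: [-1.5, 0.4, 2.1]
gripper_width: 0.037
```

Emit:
{"api": "jog_arm", "payload": {
  "plan": [
    [0,0,0,0,45],
    [0,0,0,0,55],
    [0,0,0,0,65],
    [0,0,0,0,65],
    [0,0,-8,0,65]
  ]
}}

```text
clock: 18.65
position: [0.6166, 0.107, 0.0188]
tcp_rot: [1.0, -0.0, -0.001, 0.0]
force: [-0.2, 0.3, -0.1]
gripper_width: 0.0647
```

Emit:
{"api": "jog_arm", "payload": {
  "plan": [
    [0,0,-30,0,93],
    [0,0,-70,0,93],
    [-10,-20,-100,0,93],
    [-32,-60,-122,0,93],
    [-55,-100,-122,0,93]
  ]
}}

```text
clock: 19.15
position: [0.5653, 0.2082, 0.1476]
tcp_rot: [1.0, -0.002, 0.004, -0.001]
force: [0.1, 0.3, 0.4]
gripper_width: 0.0926
```

Emit:
{"api": "jog_arm", "payload": {
  "plan": [
    [-20,-38,0,0,93],
    [-35,-64,0,0,93],
    [-35,-64,0,0,93],
    [-35,-64,0,0,93],
    [-35,-64,0,0,93]
  ]
}}

```text
clock: 19.65
position: [0.5284, 0.2703, 0.1422]
tcp_rot: [1.0, -0.001, 0.0, 0.0]
force: [-0.2, -0.3, -0.2]
gripper_width: 0.093
```

```bash
python3 stk.py w8 .030
```

```text
std [0.     0.0001 0.0001]
t 19.75 pos [0.5285 0.2702 0.1421] yaw -0.12 w 0.0932 f [-0.5 -0.3 -0.1] -> rel [-26.5  -0.8 112.1] roll -0.1
collar 0.59 [410.  70. 467. 113.] [0.613  0.1345] 0.0349
tip [[0.6142 0.1275 0.044 ]]
small_pulley 0.91 [230. 190. 287. 250.] [0.5027 0.2715] 0.0537
tip [[0.4996 0.2683 0.026 ]]
big_pulley 0.93 [224. 180. 289. 236.] [0.5009 0.2723] 0.062
```

View pics/w8.png

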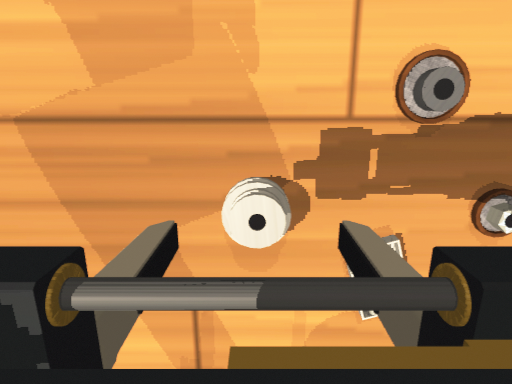

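Emit:
{"api": "jog_arm", "payload": {
  "plan": [
    [-12,0,30,0,93],
    [-25,-1,60,0,93],
    [-25,-1,90,0,93],
    [-25,-1,106,0,93],
    [-25,-1,111,0,65]
  ],
  "force": 30
}}

```text
clock: 20.6
position: [0.5015, 0.2715, 0.0288]
tcp_rot: [1.0, -0.0, -0.002, 0.001]
force: [-0.1, 0.3, -0.5]
gripper_width: 0.089
```

Emit:
{"api": "jog_arm", "payload": {
  "plan": [
    [0,0,0,0,60],
    [0,0,0,0,35],
    [0,0,0,0,35],
    [0,0,0,0,35],
    [0,0,0,0,35]
  ]
}}

```text
clock: 21.1
position: [0.5035, 0.2724, 0.0319]
tcp_rot: [1.0, -0.0, 0.001, -0.0]
force: [-0.2, -0.7, 3.7]
gripper_width: 0.0509
```

Emit:
{"api": "jog_arm", "payload": {
  "plan": [
    [0,0,0,0,35],
    [0,0,0,0,35]
  ]
}}

```text
clock: 21.3
position: [0.5035, 0.2724, 0.0318]
tcp_rot: [1.0, -0.0, 0.001, -0.0]
force: [-0.4, -1.6, 6.7]
gripper_width: 0.051
```

Emit:
{"api": "jog_arm", "payload": {
  "plan": [
    [0,0,-6,0,35],
    [0,0,-25,0,35],
    [0,0,-50,0,35],
    [0,0,-75,0,35],
    [-2,25,-90,0,35]
  ]
}}

```text
clock: 21.8
position: [0.5014, 0.2492, 0.1233]
tcp_rot: [1.0, 0.001, 0.001, -0.001]
force: [-0.1, 0.7, 0.1]
gripper_width: 0.0506
```

```bash
python3 -c "
from h import *
rel(.475,-.2525,.13,0,1)
save('w9',r.grab_frame('wrist'))"
```

```text
std [0. 0. 0.]
t 21.8 pos [0.5014 0.2492 0.1233] yaw 0.07 w 0.0506 f [-0.1  0.7  0.1] -> rel [-27.1 501.6  -7.8] roll 0.1
```

View pics/w9.png

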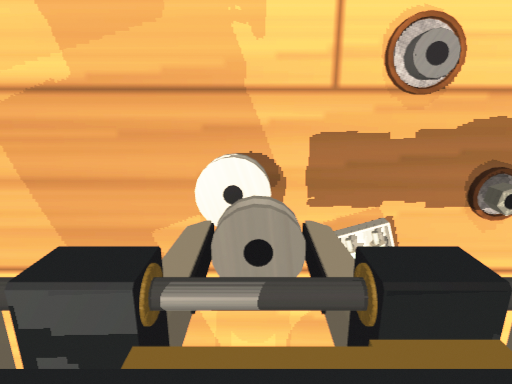

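Pulley is held level, the big one stayed. Moving across to dish_m.

Emit:
{"api": "jog_arm", "payload": {
  "plan": [
    [-2,40,-5,0,35],
    [-4,80,-8,0,35],
    [-6,120,-8,0,35],
    [-8,160,-8,0,35],
    [-10,200,-8,0,35]
  ]
}}

```text
clock: 22.35
position: [0.4899, 0.0458, 0.1287]
tcp_rot: [1.0, -0.0, -0.0, -0.0]
force: [0.6, -1.7, -0.3]
gripper_width: 0.0505
```

Emit:
{"api": "jog_arm", "payload": {
  "plan": [
    [-2,40,0,0,35],
    [-5,80,0,0,35],
    [-8,120,0,0,35],
    [-11,160,0,0,35],
    [-14,200,0,0,35]
  ]
}}

```text
clock: 22.85
position: [0.4757, -0.1542, 0.1287]
tcp_rot: [1.0, -0.001, -0.0, -0.0]
force: [1.2, 0.4, -1.1]
gripper_width: 0.0506
```

Emit:
{"api": "jog_arm", "payload": {
  "plan": [
    [-2,40,0,0,35],
    [-3,75,0,0,35],
    [-3,92,0,0,35],
    [-3,97,0,0,35],
    [-3,97,0,0,35]
  ]
}}

```text
clock: 23.35
position: [0.4732, -0.2494, 0.1285]
tcp_rot: [1.0, -0.001, -0.0, -0.0]
force: [0.6, -0.8, -0.5]
gripper_width: 0.0504
```

```bash
python3 -c "
from h import *
rel(.4455,-.2525,.03,0,4)"; python3 look.py w10;python3 -c "
from h import *
rel(.4455,-.2525,.03,0,1)"
```

```text
std [0.0001 0.0004 0.0001]
t 23.5 pos [ 0.4734 -0.2487  0.1286] yaw -0.03 w 0.0506 f [-1.   0.2 -0.8] -> rel [-27.8   3.9  98.6] roll -0.0
dish 0.83 [224.   0. 332.  47.] [ 0.6219 -0.2626] 0.0639
dish 0.71 [ 44.   1. 161.  86.] [ 0.6046 -0.1201] 0.0838
dish 0.56 [226. 173. 305. 224.] [ 0.4524 -0.2555] 0.0626
std [0. 0. 0.]
t 23.65 pos [ 0.4736 -0.2487  0.1289] yaw 0.03 w 0.0507 f [-0.   1.1 -1.7] -> rel [-28.1   3.8  98.9] roll 0.0
```

View pics/w10.png

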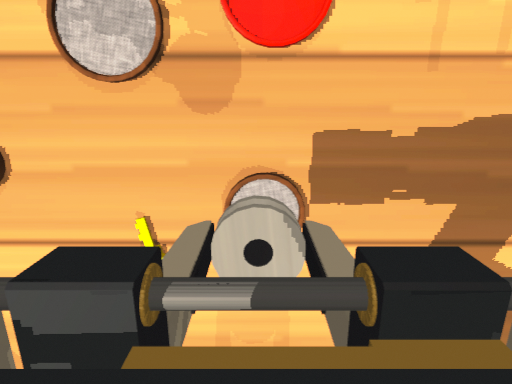

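Emit:
{"api": "jog_arm", "payload": {
  "plan": [
    [-14,3,8,0,35],
    [-28,6,30,0,35],
    [-28,6,60,0,35],
    [-28,6,85,0,35],
    [-28,6,98,0,35]
  ]
}}

```text
clock: 24.15
position: [0.4441, -0.2543, 0.0287]
tcp_rot: [1.0, -0.0, -0.001, -0.001]
force: [-0.0, 0.4, -1.5]
gripper_width: 0.0512
```

```bash
python3 -c "
from h import *
rel(.446,-.2545,.0128,0,4)
im=r.grab_frame('scene');save('c2',cv2.resize(im[190:330,70:270],None,fx=4,fy=4))
rel(.446,-.2545,.0128,0,1)"
```

```text
std [0.0006 0.0005 0.0012]
t 24.3 pos [ 0.4442 -0.2544  0.0289] yaw -0.02 w 0.051 f [ 0.6 -0.1 -1.3] -> rel [ 1.9  0.1 16.1] roll -0.0
std [0. 0. 0.]
t 24.35 pos [ 0.4459 -0.2558  0.0317] yaw -0.02 w 0.0504 f [ 0.3 -0.2 -1.5] -> rel [ 0.1 -1.3 18.9] roll -0.0
```

View pics/c2.png

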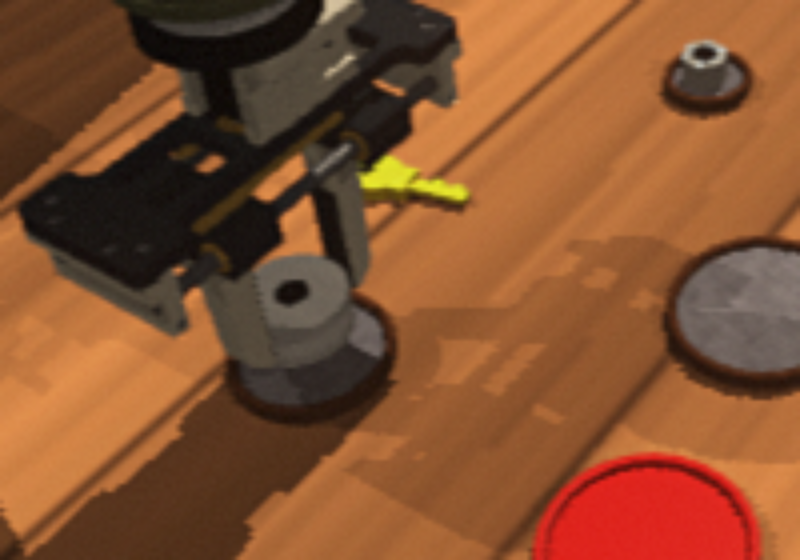

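Emit:
{"api": "jog_arm", "payload": {
  "plan": [
    [0,0,6,0,35],
    [0,0,11,0,35],
    [0,0,14.5,0,35],
    [0,0,16,0,35],
    [0,0,16,0,35]
  ]
}}

```text
clock: 24.85
position: [0.4451, -0.2556, 0.0146]
tcp_rot: [1.0, -0.0, -0.0, -0.0]
force: [0.6, -0.4, -1.6]
gripper_width: 0.0506
```

Emit:
{"api": "jog_arm", "payload": {
  "plan": [
    [0,0,0,0,35],
    [0,0,0,0,35]
  ]
}}

```text
clock: 25.05
position: [0.4455, -0.2559, 0.0151]
tcp_rot: [1.0, -0.0, 0.0, 0.0]
force: [0.1, -0.3, -0.5]
gripper_width: 0.0508
```

Emit:
{"api": "jog_arm", "payload": {
  "plan": [
    [0,0,0.8,0,35],
    [0,0,1.6,0,35],
    [0,0,2,0,35],
    [0,0,2,0,35]
  ]
}}

```text
clock: 25.45
position: [0.4453, -0.2558, 0.0129]
tcp_rot: [1.0, -0.0, -0.0, -0.0]
force: [0.2, -0.5, -0.0]
gripper_width: 0.0504
```

Emit:
{"api": "jog_arm", "payload": {
  "plan": [
    [0,0,0.5,0,35],
    [0,0,0.5,0,35]
  ]
}}

```text
clock: 25.65
position: [0.4454, -0.2558, 0.0128]
tcp_rot: [1.0, -0.0, -0.0, -0.0]
force: [-3.0, 3.1, 5.3]
gripper_width: 0.0508
```

Emit:
{"api": "jog_arm", "payload": {
  "plan": [
    [0,0,0.4,0,35],
    [0,0,0.4,0,35]
  ]
}}

```text
clock: 25.85
position: [0.4454, -0.2558, 0.0128]
tcp_rot: [1.0, -0.0, -0.0, -0.0]
force: [-5.9, 3.1, 8.8]
gripper_width: 0.0506
```

Emit:
{"api": "jog_arm", "payload": {
  "plan": [
    [0,0,-0.4,0,52],
    [0,0,-0.4,0,62],
    [0,0,-0.4,0,72],
    [0,0,-0.4,0,72],
    [0,0,-8,0,72]
  ]
}}

```text
clock: 26.35
position: [0.4445, -0.2551, 0.0191]
tcp_rot: [1.0, -0.0, -0.001, -0.001]
force: [0.2, -0.2, -1.0]
gripper_width: 0.0715
```

Emit:
{"api": "jog_arm", "payload": {
  "plan": [
    [0,0,-35,0,93],
    [0,0,-75,0,93],
    [5,-20,-115,0,93],
    [10,-60,-130,0,93],
    [15,-105,-130,0,93]
  ]
}}

```text
clock: 26.85
position: [0.4628, -0.1515, 0.1547]
tcp_rot: [1.0, -0.002, 0.003, 0.002]
force: [1.4, 0.1, 1.3]
gripper_width: 0.0924
```

```bash
python3 -c "
from h import *
rel(.53,.271,.15,0,1)
save('w11',r.grab_frame('wrist'))"
```

```text
std [0. 0. 0.]
t 26.85 pos [ 0.4628 -0.1515  0.1547] yaw -0.18 w 0.0924 f [1.4 0.1 1.3] -> rel [  65.8 -422.7    3.8] roll -0.2
```

View pics/w11.png

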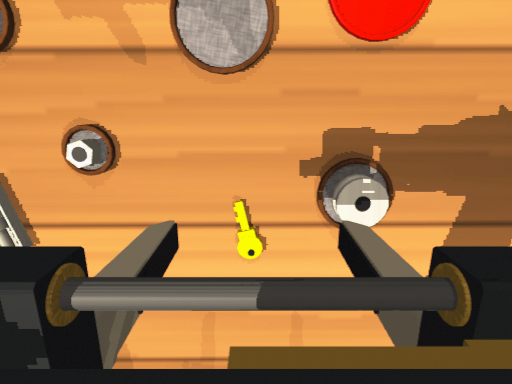

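Small pulley lies in dish_m, the key is untouched. Back to the big pulley.

Emit:
{"api": "jog_arm", "payload": {
  "plan": [
    [8,-45,0,0,93],
    [16,-90,1,0,93],
    [24,-135,2,0,93],
    [32,-180,3,0,93],
    [38,-225,4,0,93]
  ]
}}

```text
clock: 27.4
position: [0.4988, 0.0759, 0.1465]
tcp_rot: [1.0, -0.0, 0.0, 0.0]
force: [1.0, -0.3, 0.1]
gripper_width: 0.0932
```

Emit:
{"api": "jog_arm", "payload": {
  "plan": [
    [7,-45,0,0,93],
    [14,-90,0,0,93],
    [21,-135,0,0,93],
    [26,-175,0,0,93],
    [28,-193,0,0,93]
  ]
}}

```text
clock: 27.9
position: [0.5266, 0.2703, 0.1462]
tcp_rot: [1.0, 0.001, 0.0, -0.0]
force: [-0.5, 0.6, -0.5]
gripper_width: 0.093
```

Emit:
{"api": "jog_arm", "payload": {
  "plan": [
    [0,0,0,0,93],
    [0,0,0,0,93],
    [0,0,0,0,93],
    [0,0,0,0,93]
  ]
}}

```text
clock: 28.3
position: [0.527, 0.2657, 0.1461]
tcp_rot: [1.0, -0.001, 0.0, 0.0]
force: [0.2, -0.0, -0.2]
gripper_width: 0.093
```

```bash
python3 stk.py w12 .007
```

```text
std [0.     0.0002 0.    ]
t 28.4 pos [0.527  0.2658 0.1462] yaw -0.15 w 0.0928 f [-0.1 -1.   0.2] -> rel [-25.1  -5.1 139.2] roll -0.1
collar 0.57 [405.  66. 460. 110.] [0.613  0.1333] 0.0353
tip [[0.6145 0.1284 0.044 ]]
small_pulley 0.43 [480. 203. 512. 231.] [0.5034 0.0484] 0.0291
big_pulley 0.82 [220. 177. 285. 246.] [0.5005 0.2723] 0.0695
tip [[0.4975 0.2705 0.004 ]]
```

View pics/w12.png

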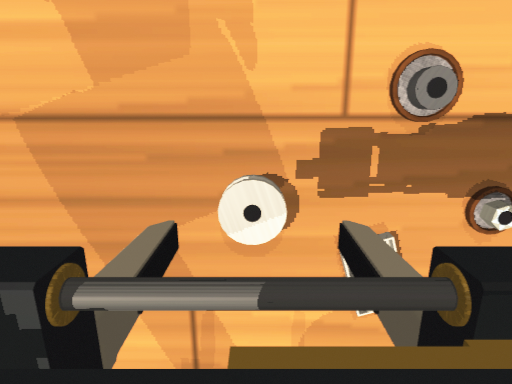

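Emit:
{"api": "jog_arm", "payload": {
  "plan": [
    [-12,-4,30,0,93],
    [-25,-7,60,0,93],
    [-25,-7,85,0,93],
    [-25,-7,105,0,93],
    [-25,-7,110,0,93]
  ],
  "force": 45
}}

```text
clock: 29.25
position: [0.4996, 0.2734, 0.0331]
tcp_rot: [1.0, -0.0, -0.002, 0.001]
force: [-0.2, 0.1, -0.4]
gripper_width: 0.0932
```

```bash
python3 -c "
from h import *
rel(.502,.2722,.0065,0,5)
rel(.502,.2722,.0065,0,1)
im=r.grab_frame('side');save('s4',cv2.resize(im[240:384,160:340],None,fx=4,fy=4))"
```

```text
std [0.0011 0.0004 0.0016]
t 29.45 pos [0.5012 0.274  0.0352] yaw -0.05 w 0.0933 f [-0.3  0.2 -0. ] -> rel [ 0.9  1.7 28.7] roll -0.0
std [0. 0. 0.]
t 29.45 pos [0.5027 0.2745 0.0373] yaw -0.06 w 0.0933 f [-0.3  0.2 -0. ] -> rel [-0.8  2.4 30.8] roll -0.1
```

View pics/s4.png

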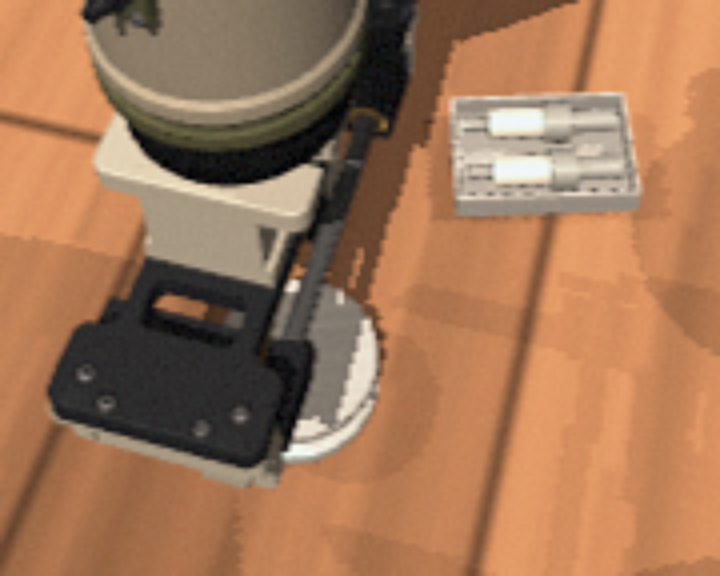

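Emit:
{"api": "jog_arm", "payload": {
  "plan": [
    [0,2,12,0,93],
    [0,2,20,0,93],
    [0,2,26,0,93],
    [0,2,29.5,0,93],
    [0,2,30,0,93]
  ]
}}

```text
clock: 30.0
position: [0.5012, 0.2719, 0.0051]
tcp_rot: [1.0, -0.0, -0.001, 0.0]
force: [-0.3, 0.3, -0.3]
gripper_width: 0.093
```

Emit:
{"api": "jog_arm", "payload": {
  "plan": [
    [0,0,0,0,93],
    [0,0,0,0,93],
    [0,0,0,0,93]
  ]
}}

```text
clock: 30.3
position: [0.5021, 0.2723, 0.0064]
tcp_rot: [1.0, -0.0, 0.0, -0.0]
force: [-0.6, -0.7, -0.4]
gripper_width: 0.0933
```

Emit:
{"api": "jog_arm", "payload": {
  "plan": [
    [0,0,0,0,75],
    [0,0,0,0,60],
    [0,0,0,0,50],
    [0,0,0,0,50],
    [0,0,0,0,50]
  ],
  "force": 45
}}

```text
clock: 30.8
position: [0.5019, 0.2722, 0.0061]
tcp_rot: [1.0, -0.0, 0.0, -0.0]
force: [-0.2, -0.1, 0.4]
gripper_width: 0.0664
```

Emit:
{"api": "jog_arm", "payload": {
  "plan": [
    [0,0,0,0,50],
    [0,0,0,0,50]
  ]
}}

```text
clock: 31.0
position: [0.5018, 0.2722, 0.0061]
tcp_rot: [1.0, -0.0, 0.0, 0.0]
force: [-0.3, -0.2, 1.7]
gripper_width: 0.0667
```

Emit:
{"api": "jog_arm", "payload": {
  "plan": [
    [0,0,-6,0,50],
    [0,0,-20,0,50],
    [0,0,-40,0,50],
    [0,0,-40,0,50]
  ]
}}

```text
clock: 31.4
position: [0.5043, 0.2733, 0.05]
tcp_rot: [1.0, -0.0, 0.003, -0.001]
force: [1.7, 0.7, -1.8]
gripper_width: 0.0667
```

```bash
python3 -c "
from h import *
rel(.65,-.119,.14,0,1)
save('w13',r.grab_frame('wrist'))
im=r.grab_frame('side');save('s5',cv2.resize(im[240:384,160:340],None,fx=4,fy=4))"
```

```text
std [0. 0. 0.]
t 31.4 pos [0.5043 0.2733 0.05  ] yaw -0.05 w 0.0667 f [ 1.7  0.7 -1.8] -> rel [146.5 392.  -90.2] roll -0.1
```

View pics/w13.png

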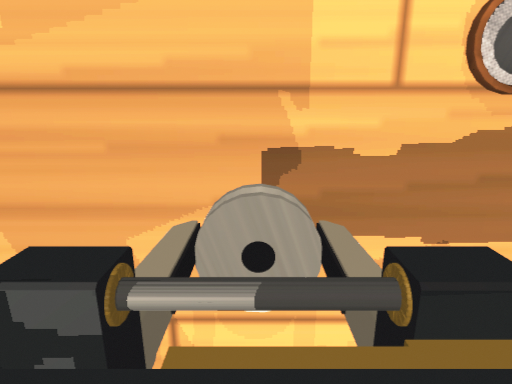

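View pics/s5.png

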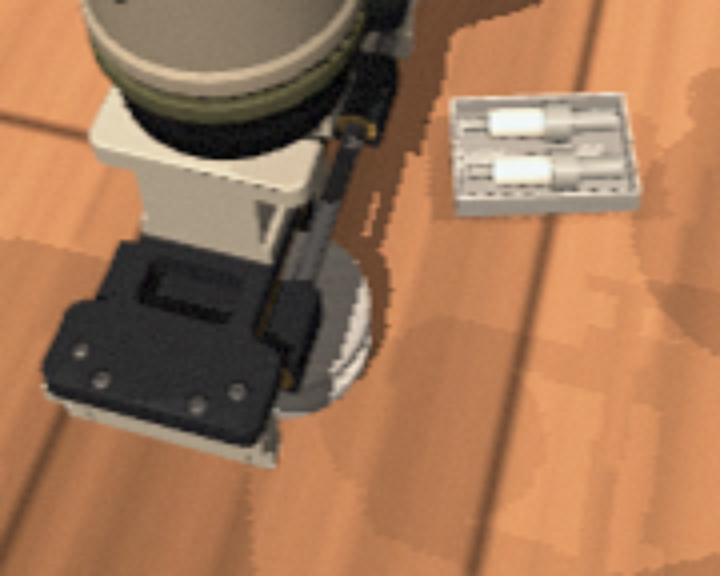

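Emit:
{"api": "jog_arm", "payload": {
  "plan": [
    [0,5,-25,0,50],
    [8,25,-55,0,50],
    [22,60,-80,0,50],
    [36,98,-88,0,50],
    [50,136,-88,0,50]
  ]
}}

```text
clock: 32.0
position: [0.5529, 0.1352, 0.1354]
tcp_rot: [1.0, 0.0, 0.001, -0.0]
force: [1.0, 0.5, -2.9]
gripper_width: 0.0663
```

Emit:
{"api": "jog_arm", "payload": {
  "plan": [
    [14,38,0,0,50],
    [28,76,0,0,50],
    [42,114,0,0,50],
    [56,152,0,0,50],
    [70,190,0,0,50]
  ]
}}

```text
clock: 32.5
position: [0.6211, -0.0554, 0.1325]
tcp_rot: [1.0, -0.0, -0.001, -0.0]
force: [0.9, 0.6, -2.5]
gripper_width: 0.0664
```

Emit:
{"api": "jog_arm", "payload": {
  "plan": [
    [10,35,0,0,50],
    [16,56,0,0,50],
    [19,64,0,0,50],
    [19,64,0,0,50],
    [19,64,0,0,50]
  ]
}}

```text
clock: 33.0
position: [0.6401, -0.1164, 0.1336]
tcp_rot: [1.0, -0.0, -0.0, -0.0]
force: [-0.1, 0.3, -3.0]
gripper_width: 0.0663
```

```bash
python3 -c "
from h import *
rel(.614,-.118,.03,0,4)"; python3 look.py w14;python3 -c "
from h import *
rel(.614,-.118,.03,0,1)"
```

```text
std [0.0001 0.0001 0.0002]
t 33.15 pos [ 0.6402 -0.1162  0.1338] yaw 0.03 w 0.0664 f [-0.4  0.9 -2. ] -> rel [-26.2   1.8 103.8] roll 0.0
dish 0.96 [212. 158. 308. 213.] [ 0.6231 -0.1196] 0.0759
dish 0.9 [359. 129. 462. 224.] [ 0.6441 -0.2608] 0.0953
dish 0.7 [  0. 168.  70. 237.] [0.6184 0.1057] 0.0597
dish 0.68 [344. 331. 357. 346.] [ 0.4607 -0.2185] 0.0155
std [0. 0. 0.]
t 33.3 pos [ 0.6405 -0.117   0.1342] yaw 0.02 w 0.0663 f [ 0.7 -0.3 -2.9] -> rel [-26.5   1.  104.2] roll 0.0
```

View pics/w14.png

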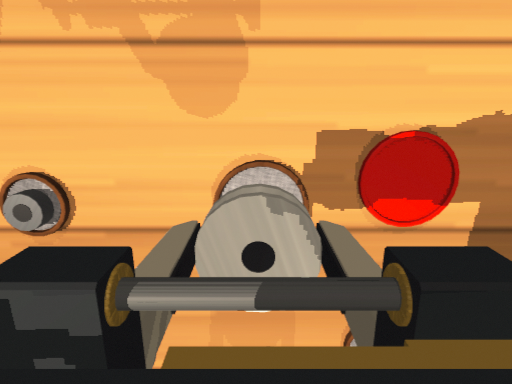

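```bash
python3 -c "
from h import *
T=wristT(r.state())
print(toplane('wrist',[[260,158],[260,159],[212,200],[308,200]],.009,T))"
```

```text
[[ 0.66564638 -0.11895399  0.009     ]
 [ 0.66468883 -0.11895632  0.009     ]
 [ 0.62393064 -0.07181438  0.009     ]
 [ 0.62401979 -0.16628173  0.009     ]]
```

Emit:
{"api": "jog_arm", "payload": {
  "plan": [
    [-12,1,10,0,50],
    [-25,2,35,0,50],
    [-25,2,62,0,50],
    [-25,2,85,0,50],
    [-25,2,98,0,50]
  ]
}}

```text
clock: 33.8
position: [0.614, -0.1192, 0.0338]
tcp_rot: [1.0, -0.0, -0.001, -0.0]
force: [0.0, 0.2, -2.3]
gripper_width: 0.0667
```

Emit:
{"api": "jog_arm", "payload": {
  "plan": [
    [-0.5,0,0,0,50],
    [-0.5,0,0,0,50],
    [-0.5,0,0,0,50]
  ]
}}

```text
clock: 34.1
position: [0.6163, -0.1202, 0.0379]
tcp_rot: [1.0, -0.0, 0.001, 0.0]
force: [-0.9, 0.3, -2.1]
gripper_width: 0.0661
```

```bash
python3 -c "
from h import *
rel(.615,-.119,.0111,0,2)
im=r.grab_frame('scene');save('c3',cv2.resize(im[190:340,170:370],None,fx=4,fy=4))
im=r.grab_frame('side');save('s6',cv2.resize(im[120:240,160:320],None,fx=4,fy=4))
"
```

```text
std [0. 0. 0.]
t 34.15 pos [ 0.6164 -0.1202  0.0379] yaw -0.05 w 0.0662 f [ 0.7  0.4 -1.9] -> rel [-1.4 -1.2 26.8] roll -0.0
```

View pics/c3.png

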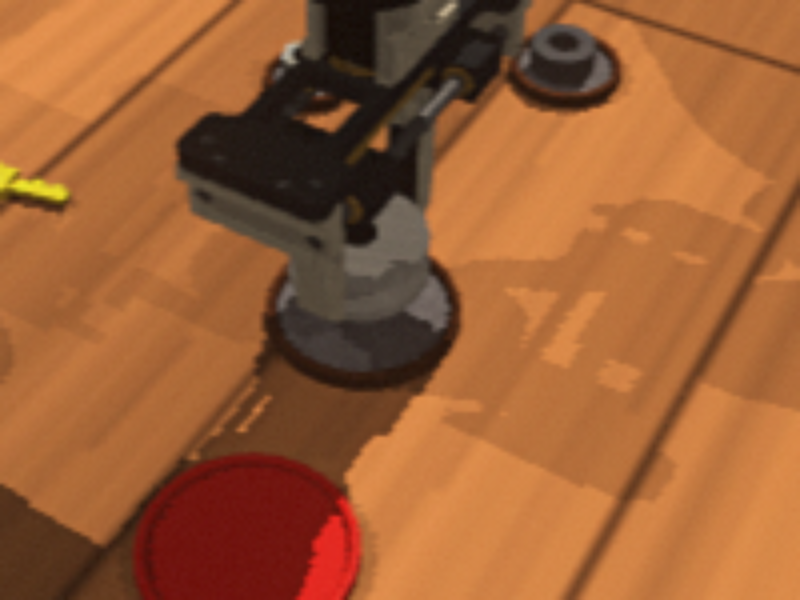

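View pics/s6.png

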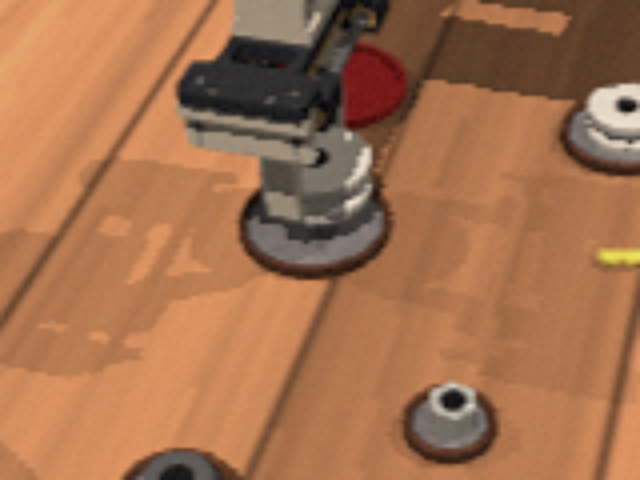

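Emit:
{"api": "jog_arm", "payload": {
  "plan": [
    [-1,-1,7,0,50],
    [-1,-1,13,0,50],
    [-1,-1,18,0,50],
    [-1,-1,21,0,50],
    [-1,-1,23,0,50]
  ]
}}

```text
clock: 34.75
position: [0.6135, -0.1188, 0.0122]
tcp_rot: [1.0, -0.0, -0.0, -0.0]
force: [0.5, 0.0, -2.6]
gripper_width: 0.0668
```

Emit:
{"api": "jog_arm", "payload": {
  "plan": [
    [0,0,0,0,50],
    [0,0,0,0,50],
    [0,0,0,0,50]
  ]
}}

```text
clock: 35.05
position: [0.6143, -0.119, 0.0133]
tcp_rot: [1.0, -0.0, 0.0, 0.0]
force: [-0.2, 0.2, -2.3]
gripper_width: 0.0666
```

Emit:
{"api": "jog_arm", "payload": {
  "plan": [
    [0,0,0.7,0,50],
    [0,0,1.3,0,50],
    [0,0,1.7,0,50],
    [0,0,1.7,0,50]
  ]
}}

```text
clock: 35.45
position: [0.6139, -0.1189, 0.0112]
tcp_rot: [1.0, -0.0, -0.0, -0.0]
force: [-0.9, 0.4, -2.4]
gripper_width: 0.0664
```

Emit:
{"api": "jog_arm", "payload": {
  "plan": [
    [0,0,0.4,0,50],
    [0,0,0.4,0,50]
  ]
}}

```text
clock: 35.65
position: [0.614, -0.1189, 0.0111]
tcp_rot: [1.0, -0.0, 0.0, 0.0]
force: [-1.5, 0.2, 0.8]
gripper_width: 0.0668
```

Emit:
{"api": "jog_arm", "payload": {
  "plan": [
    [0,0,0.3,0,50],
    [0,0,0.3,0,50]
  ]
}}

```text
clock: 35.85
position: [0.614, -0.1189, 0.0111]
tcp_rot: [1.0, -0.0, 0.0, 0.0]
force: [-4.6, 1.4, 4.0]
gripper_width: 0.0666
```

Contact. Release and retreat.

Emit:
{"api": "jog_arm", "payload": {
  "plan": [
    [0,0,0,0,70],
    [0,0,0,0,78],
    [0,0,0,0,84],
    [0,0,0,0,84],
    [0,0,-8,0,84]
  ]
}}

```text
clock: 36.35
position: [0.6129, -0.1186, 0.0174]
tcp_rot: [1.0, -0.0, -0.001, -0.0]
force: [-0.7, 0.1, -1.3]
gripper_width: 0.084
```

Emit:
{"api": "jog_arm", "payload": {
  "plan": [
    [0,0,-35,0,93],
    [0,0,-75,0,93],
    [0,0,-115,0,93],
    [0,0,-155,0,93],
    [-5,0,-195,0,93]
  ]
}}

```text
clock: 36.85
position: [0.609, -0.1188, 0.216]
tcp_rot: [1.0, -0.0, 0.0, 0.0]
force: [-0.0, -0.0, 0.2]
gripper_width: 0.0931
```

Emit:
{"api": "jog_arm", "payload": {
  "plan": [
    [-25,0,-20,0,93],
    [-50,0,-40,0,93],
    [-50,0,-40,0,93],
    [-50,0,-40,0,93]
  ]
}}

```text
clock: 37.25
position: [0.5593, -0.119, 0.2548]
tcp_rot: [1.0, -0.001, 0.001, 0.0]
force: [0.2, 0.0, -0.4]
gripper_width: 0.0927
```

```bash
python3 -c "
from h import *
print(r.state()['force'],r.state()['position'])
for n in['wrist','scene','side']: save('f_'+n,r.grab_frame(n))
a=cv2.imread('pics/f_scene.png')[130:310,110:350];b=cv2.imread('pics/f_side.png')[120:320,180:380]
cv2.imwrite('pics/fc.png',cv2.resize(a,None,fx=3,fy=3));cv2.imwrite('pics/fs.png',cv2.resize(b,None,fx=3,fy=3))
for cam in['scene','side']:
  for t in['key','plug_tray']:
    o=r.trace(cam,t)[0]; print(cam,t,o['bbox'])"
```

```text
[ 0.19831815  0.0316334  -0.44802206] [ 0.55934428 -0.11901259  0.25482957]
scene key [159.8, 231.0, 189.7, 238.1]
scene plug_tray [228.1, 165.3, 267.7, 184.7]
side key [267.6, 213.3, 280.4, 231.6]
side plug_tray [270.0, 262.1, 319.7, 295.3]
```

View pics/fc.png

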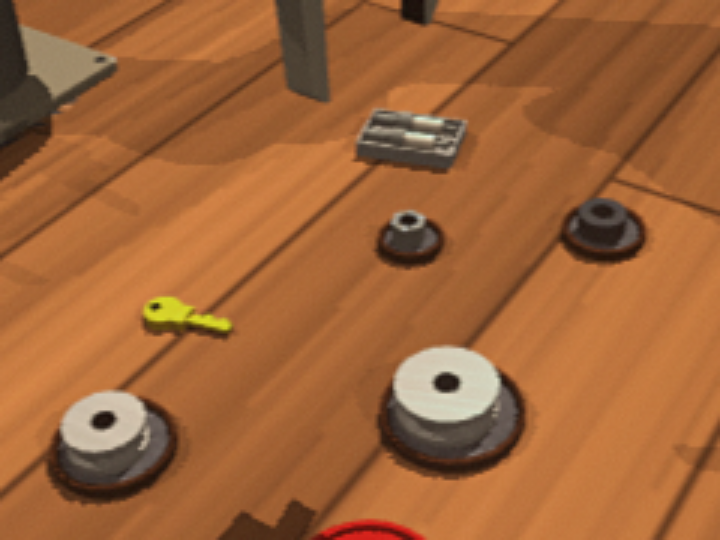

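View pics/fs.png

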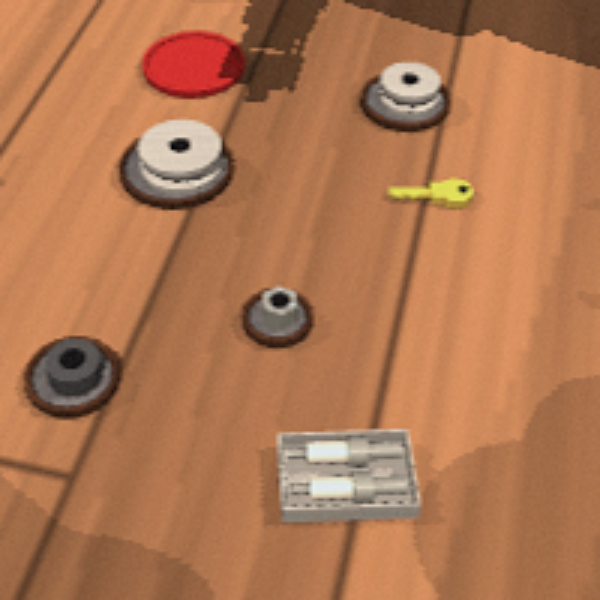

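View pics/f_wrist.png

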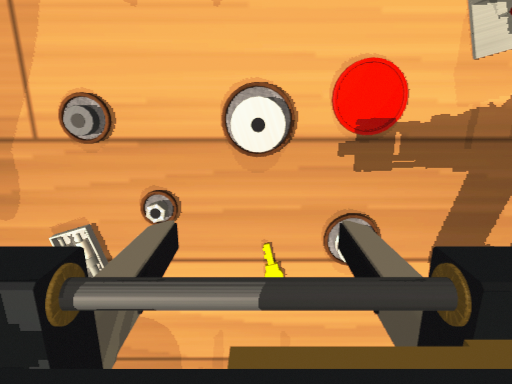

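```bash
python3 -c "
from rig import r
print(r.close_job())"
```

```text
the job is handed in; nothing more can be done
None
```

I took the stack apart in order (nut, collar, small pulley, big pulley) and set each part in its own dish. Each was lowered until a few newtons of contact force showed, then released. The job was handed in at about 37.5 s on the robot's clock, against the 91 s limit.

- **Placement:** the last scene, side and wrist pictures show all four parts lying flat inside their rims: big pulley in `dish_l`, small pulley in `dish_m`, collar in `dish_s`, nut in `dish_xs`.
- **Contact forces:** tip heights at set-down matched the 5 mm dish floor. The highest vertical force I read was about 10.6 N, while setting down the nut.
- **Gripper:** clear of everything, at 0.25 m height with no load.
- **Things left alone:** the plug tray, key and red look-alike dish show no movement in the pictures.
- **Disagreement:** in the last side view the network marked the area around `dish_xs` as the key. The picture itself shows the key where it was at the start.

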